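# Find the sound casting on the pan balance and set it against the jig's stop

### The job

Of the two look-alike green elephants one was cast with a hollow in it. Set them gently on the two pans of the blue balance, let go of both and let it come to rest, and see which side drops; then put that heavier one in the guide channel of the engraving jig, plinth flat on the bed, and slide it along until it is right up against the red face of the stop, feeling for it so that the stop is not shifted. Leave the lighter one standing on the balance, and do not disturb the other things on the bench.

Things in the scene. Friction and masses are not known exactly. Their poses are not given: they have to be found in the camera images.
- elephant_1_mid (a point): Green cast-stone elephant, one of two look-alikes (0.22-0.31 kg and 0.11-0.17 kg; the eye cannot tell which). Plinth 76 x 38 x 10 mm, body 34 mm wide with flat upright sides, 69 mm high in all. This point: middle of the body, over the plinth's centre, 45 mm above the underside; grip here across the 34 mm. x: along the plinth to the trunk, y: across, z: up.
- elephant_2_mid (a point): Green cast-stone elephant, one of two look-alikes (0.22-0.31 kg and 0.11-0.17 kg; the eye cannot tell which). Plinth 76 x 38 x 10 mm, body 34 mm wide with flat upright sides, 69 mm high in all. This point: middle of the body, over the plinth's centre, 45 mm above the underside; grip here across the 34 mm. x: along the plinth to the trunk, y: across, z: up.
- pan_left (a point): Centre of the top face of the balance's left pan (its +y side): a flat steel plate 132 mm across, about 104 mm above the table when level; pans 200 mm apart. Pans stay horizontal; from level to the stops each moves 12 mm, one up as the other goes down. An empty balance's pan yields to under 1 N down to its lower stop, then about 3 N per mm (rubber seat). z: up, 
- pan_right (a point): Centre of the top face of the balance's right pan (its -y side): a flat steel plate 132 mm across, about 104 mm above the table when level; pans 200 mm apart. Pans stay horizontal; from level to the stops each moves 12 mm, one up as the other goes down. An empty balance's pan yields to under 1 N down to its lower stop, then about 3 N per mm (rubber seat). z: up, 
- beam (a joint): Tilt of the balance's beam (rad): 0 level, +0.12 left pan fully down, -0.12 right pan fully down. Damped; with both figures on and let go it rests after about 2 s, more than 0.07 over towards the heavier. A red pointer before a white scale plate shows it too. The blue cast base, 95 x 270 mm, is bolted down.
- jig_bed (a point): Engraving jig: aluminium plate 200 x 96 x 12 mm, bolted down. This point: centre of its top face (the bed), 12 mm above the table; x: along the channel to the stop, z: up. Dark steel rails 8 mm high run along both sides of the centre line, 41 mm apart at the bed (1.5 mm clear each side of a plinth), chamfered to 47 mm at the top. Channel open above and at the -x end. A figure slides on it under 5 N.
- jig: The same jig, origin at the centre of its underside. In its channel sits the stop, a brass block 32 mm long, 15 mm high, with a black thumbscrew up to 29 mm above the bed and a red face towards -x. It is re-set from job to job: the face is 20 to 65 mm on the +x side of the bed's centre, not measured, to be found by touch. Friction holds it: a push over about 14 N shifts it.
Mind the look-alikes: they are no part of the job. What is shaped like the part that bears elephant_1_mid but purple or turquoise is not meant. Of the things that look like the jig, the larger one is meant.

How it is judged:
On the way:
1. one elephant stands on each pan, both let go, and the balance has come to rest well over towards the heavier one ((((horizontal distance between elephant_1_mid and pan_left below 0.045 m and z of elephant_1_mid in the frame of pan_left between 0.04 and 0.05 m and angle between elephant_1_mid's own z axis and vertical below 0.1 rad) and (horizontal distance between elephant_2_mid and pan_right below 0.045 m and z of elephant_2_mid in the frame of pan_right between 0.04 and 0.05 m and angle between elephant_2_mid's own z axis and vertical below 0.1 rad) and value of joint beam above 0.07 rad) or ((horizontal distance between elephant_1_mid and pan_right below 0.045 m and z of elephant_1_mid in the frame of pan_right between 0.04 and 0.05 m and angle between elephant_1_mid's own z axis and vertical below 0.1 rad) and (horizontal distance between elephant_2_mid and pan_left below 0.045 m and z of elephant_2_mid in the frame of pan_left between 0.04 and 0.05 m and angle between elephant_2_mid's own z axis and vertical below 0.1 rad) and value of joint beam below -0.07 rad)) and contact force between the fingers and elephant_1 below 0.05 N and contact force between the fingers and elephant_2 below 0.05 N and linear speed of each of elephant_1, elephant_2 below 0.02 m/s), for 0.3 s.
At the end, for the whole second after the job is handed in: The heavier elephant is in the jig's channel: plinth flat on the bed, 4 mm off the centre line at most, square within 0.08 rad, its end within 2 mm of the stop's red face. The lighter one stands on a pan, within 45 mm of its centre. Both are let go and at rest (z of elephant_1_mid in the frame of jig_bed between 0.04 and 0.05 m and y of elephant_1_mid in the frame of jig_bed between -0.004 and 0.004 m and angle between the x axis of elephant_1_mid and the x axis of jig_bed, either way round below 0.08 rad and horizontal distance between elephant_1_mid and stop_pad below 0.042 m and ((horizontal distance between elephant_2_mid and pan_left below 0.045 m and z of elephant_2_mid in the frame of pan_left between 0.04 and 0.05 m and angle between elephant_2_mid's own z axis and vertical below 0.1 rad) or (horizontal distance between elephant_2_mid and pan_right below 0.045 m and z of elephant_2_mid in the frame of pan_right between 0.04 and 0.05 m and angle between elephant_2_mid's own z axis and vertical below 0.1 rad)) and contact force between the fingers and elephant_1 below 0.05 N and contact force between the fingers and elephant_2 below 0.05 N and linear speed of each of elephant_1, elephant_2 below 0.02 m/s); the robot touches nothing.
It fails at once if the stop is shifted by more than 2 mm (distance of stop_pad from where it was at the start of the episode above 0.002 m).
It fails at once if an elephant is pressed or dropped on a pan with more than 20 N (contact force between any of elephant_1, elephant_2 and pan_left_plate above 20 N or contact force between any of elephant_1, elephant_2 and pan_right_plate above 20 N).
It fails at once if an elephant is tipped over (angle between any of elephant_1_mid, elephant_2_mid's own z axis and vertical above 0.5 rad).
It fails at once if another loose thing on the bench (tortoise, owl, jar, bowl, brush, file, mallet) is moved more than 15 mm (distance of any of tortoise, owl, glaze_jar, bead_bowl, brush, riffler, mallet from where it was at the start of the episode above 0.015 m).
It also fails if it takes over 72 s, if anything falls off the work surface, if the arm or the gripper's body presses on something with over 40 N, if the wrist force passes 120 N, or if a joint passes its speed limit or range.

### The arm

A 6-joint arm with a two-finger parallel gripper is mounted at the origin on the work surface. World frame = base frame: x ahead of the robot, y to its left, z up, the work surface at z = 0. Lengths are in m, angles in rad, forces in N, time in s.
With the tool pointing down it reaches from about 0.35 to 0.975 m from the base axis. Payload 17.4 kg.
Tool frame: the origin (TCP) lies between the finger pads; the fingertips stand 17 mm ahead of it and the grasp point (between the pads) lies 2 mm behind it; z points along the fingers, y is the line along which they close (so a half turn about z gives the same grasp; the last joint's range is limited). The gripper opens to 85 mm and grips with 20 to 120 N. Pads are 22 mm wide; open, the fingers measure 114 mm over their backs; the gripper's body (76 mm by 85 mm) begins 54 mm behind the grasp point. The pads swing forward as they close: fully open they stand 13 mm farther back than shut.
Start: joints at [-1.237, 0.116, 1.442, -0, 1.584, -0.038], TCP at [0.245, -0.629, 0.248] pointing down, gripper open.
Joint ranges: [-2.83, 2.83], [-0.83, 2.19], [0.07, 2.5], [-1.14, 4.28], [0.01, 3], [-2.97, 2.97]. Speed limits (rad/s): [1.89, 1.89, 2.22, 3.14, 3.14, 3.14].

### API

Orientations are given as a rotation vector (axis times angle).
In Python, from station import telemetry, cams, ctrl gives the robot as it stands.
- The arm moves only by the shell command python3 -m creep 'ROWS'. ROWS is JSON, a list of rows, each a list of 3 entries, a list of its own where there are three numbers: the turn, a rotation vector about the tool's x, y, z in rad, then the shift along the tool's x, y, z in mm, then the closure, from 0 (fully open) to 1 (shut). A call has 1 to 20 rows; each row is the pose to reach, as a shift and turn from the pose commanded when the call began, along the tool's axes at that moment; what a row does not reach only later rows make up. A row lasts 1/10 s, in which the tool goes at most 50 mm and 8.59 degrees, less where a joint would pass 70% of its speed; a pose out of reach is approached as far as the arm can. A call with a gripper value outside its range is refused whole. The fingers move at their own pace and stop on an object; the grip force is fixed at half the most. Time passes only in rows, so rows that repeat a pose let the fingers close. It gives the time, the measured TCP pose, the force, the opening and the grip force at its end, in the units of the state.
- telemetry.observe(): the state, without advancing time (a new reading comes with each control period).
- cams.capture(name): name is "scene" or "side" or "wrist"; returns (picture, depth): 420x560x3 uint8, red, green, blue; 420x560 float32, m along the optical axis (not along the pixel's ray), 0 where there is no reading.
- cams.camera_params(name): a dict with "fx", "fy", "cx", "cy" (pixels), "k1" (the pictures are not rectified: a ray, as slopes to the right and down, at radius r is drawn at 1 + k1 r^2 times it, then the intrinsics apply), "pose" (4x4, takes a point from camera to world coordinates); the wrist camera has in their place "T_tool_cam" (4x4, takes a point from camera to tool coordinates, whose origin is the TCP and whose axes are the flange's). Camera axes: x right, y up, looking along -z (the intrinsics and any distortion apply to the point x, -y, -z); pixel columns grow to the right and rows downward; lengths in m; the calibration is good to about 2 mm. A picture is of the moment at which its call begins: read the wrist's pose just before it. camera_params takes no time and is no camera call.
- ctrl.hand_in(): hands the job in; it is judged then, once.
The state is a dict: "t": time; "qpos": joint angles; "dq": joint speeds; "joint_torque": joint torques, N m; "ee_pos": TCP position; "eef_rot": TCP orientation; "wrist_force": force on the tool from outside, world axes, zero at the start; "torque": the same for the moment, N m; "gripper_width": finger opening in m; "finger_force": force on a finger pad.
Only numpy, scipy, OpenCV 4.12 (cv2) and the standard library are available. Lean on these libraries where they do the work, as an engineer would, in place of code of your own. Each camera call takes 0.05 s, during which the arm holds its last target. There are 200 camera calls.

## Working session

There is one attempt and no reset: what is moved stays moved. The work goes in short steps, Python scripts to look and compute and a shell command to move; the robot and the scene stay as the last step left them, time stands still between calls to the robot, and variables do not carry over. Pictures are saved under pics/ and viewed, at most 13 in all, crops included, and the job is handed in when it is done.

```bash
ls; mkdir -p pics; python3 - <<'E'
from station import telemetry, cams
import cv2,numpy as np
s=telemetry.observe();print({k:np.round(v,3).tolist() for k,v in s.items()})
for n in("scene","side"):
    p=cams.camera_params(n);print(n,p)
    im,d=cams.capture(n);cv2.imwrite(f"pics/{n}0.png",im[:,:,::-1]);np.save(f"pics/{n}0.npy",d)
p=cams.camera_params("wrist");print(p)
E
```

```text
pics
{'t': 0.0, 'qpos': [-1.237, 0.116, 1.442, 0.0, 1.584, -0.038], 'dq': [-0.001, 0.001, -0.0, -0.002, 0.0, 0.003], 'joint_torque': [-0.0, -73.198, -63.249, -0.0, 0.006, -0.0], 'ee_pos': [0.245, -0.629, 0.248], 'eef_rot': [-3.086, -0.58, 0.0], 'wrist_force': [0.335, -0.075, -0.442], 'torque': [-0.006, -0.022, -0.002], 'finger_force': 0.0, 'gripper_width': 0.085}
scene {'fx': 513.4103933755488, 'fy': 513.4103933755488, 'cx': 280.05989920860463, 'cy': 214.31471215356194, 'k1': 0.06150857999118343, 'pose': array([[ 0.60127589, -0.49668964,  0.6259127 ,  1.3596069 ],
       [ 0.79874725,  0.35236347, -0.48769131, -0.81593605],
       [ 0.02168244,  0.79318307,  0.60859714,  0.96512715],
       [ 0.        ,  0.        ,  0.        ,  1.        ]])}
side {'fx': 474.3827174817129, 'fy': 474.3827174817129, 'cx': 284.98918787665747, 'cy': 214.98667916318323, 'k1': -0.09282187408464955, 'pose': array([[-0.99414597,  0.06419891, -0.08690389,  0.28122383],
       [-0.1064343 , -0.72027734,  0.68547232,  0.88358844],
       [-0.01858833,  0.6907091 ,  0.72289378,  1.14471294],
       [ 0.        ,  0.        ,  0.        ,  1.        ]])}
{'fx': 338.45438915933755, 'fy': 338.45438915933755, 'cx': 279.1075954806263, 'cy': 213.37598118773218, 'k1': -0.07022642634421204, 'T_tool_cam': array([[-1.73707510e-04,  9.51850880e-01,  3.06561366e-01,
         7.88816455e-02],
       [ 9.99999894e-01,  2.96423154e-04, -3.53740428e-04,
        -2.94487669e-04],
       [-4.27580025e-04,  3.06561272e-01, -9.51850831e-01,
        -1.24662343e-01],
       [ 0.00000000e+00,  0.00000000e+00,  0.00000000e+00,
         1.00000000e+00]])}
```

View pics/scene0.png

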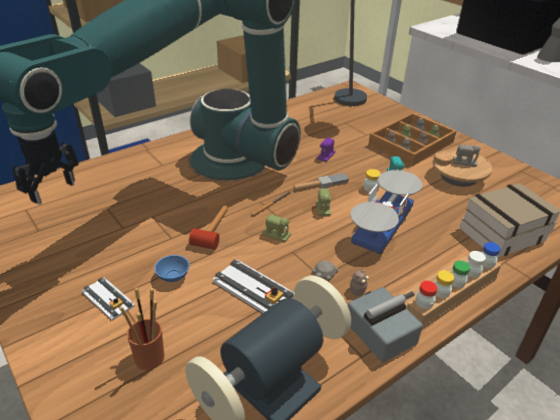

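View pics/side0.png

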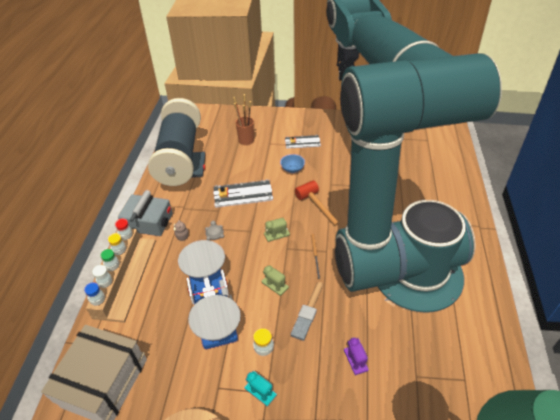

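The scene picture shows the green elephants at (278,228) and (324,202). Look-alikes are purple at (327,150), turquoise at (397,165) and a grey one at (467,155). The balance pans are at (375,215) and (401,182). The large jig is at (253,287) and the small one at (108,298). In the side picture, the greens are at (277,229) and (275,279), the pans at (203,260) and (215,320), and the large jig at (243,192). I choose the two green ones and the larger jig.

```bash
cat >h.py <<'E'
import numpy as np,cv2
from station import telemetry,cams
from scipy.spatial.transform import Rotation as R
def pose(n):
    p=cams.camera_params(n)
    if n!="wrist":return p,p["pose"]
    s=telemetry.observe();T=np.eye(4);T[:3,:3]=R.from_rotvec(s["eef_rot"]).as_matrix();T[:3,3]=s["ee_pos"]
    return p,T@p["T_tool_cam"]
def slopes(p,uv):
    K=np.array([[p["fx"],0,p["cx"]],[0,p["fy"],p["cy"]],[0,0,1]])
    return cv2.undistortPoints(np.float64(uv).reshape(-1,1,2),K,np.array([p["k1"],0,0,0.])).reshape(-1,2)
def cloud(n,im=None,d=None):
    p,T=pose(n)
    if im is None: im,d=cams.capture(n)
    v,u=np.mgrid[:420,:560];s=slopes(p,np.c_[u.ravel(),v.ravel()]);z=d.ravel()
    P=np.c_[s[:,0]*z,-s[:,1]*z,-z]@T[:3,:3].T+T[:3,3]
    P[z==0]=np.nan
    return im,P.reshape(420,560,3)
def ray(n,uv,h,pT=None):
    p,T=pT or pose(n);s=slopes(p,uv);D=np.c_[s[:,0],-s[:,1],-np.ones(len(s))]@T[:3,:3].T
    return T[:3,3]+D*((h-T[2,3])/D[:,2])[:,None]
E
python3 - <<'E'
from h import *
for n in("scene","side"):
    im=cv2.imread(f"pics/{n}0.png")[:,:,::-1];im,P=cloud(n,im,np.load(f"pics/{n}0.npy"))
    hsv=cv2.cvtColor(np.ascontiguousarray(im),cv2.COLOR_RGB2HSV)
    m=cv2.inRange(hsv,(30,80,40),(50,255,255));m[P[:,:,2]>.09]=0
    k,l,st,c=cv2.connectedComponentsWithStats(m)
    for i in range(1,k):
        if st[i,4]>80:
            q=P[l==i];q=q[np.isfinite(q[:,0])]
            lo=q[q[:,2]>0.003]
            r=cv2.minAreaRect(lo[:,:2].astype(np.float32)*1000)
            print(n,"green",c[i].round(),st[i,4],np.round(r[0]),np.round(r[1]),round(r[2],1),"z",np.percentile(q[:,2],[1,50,99]).round(3))
    for nm,box in dict(scene=[(348,190,402,245),(375,165,425,200)],side=[(175,235,230,285),(185,290,245,345)])[n] and [(0,b) for b in dict(scene=[(348,190,402,245),(375,165,425,200)],side=[(175,235,230,285),(185,290,245,345)])[n]]:
        x0,y0,x1,y1=box;q=P[y0:y1,x0:x1].reshape(-1,3);q=q[np.isfinite(q[:,0])&(q[:,2]>.085)&(q[:,2]<.125)]
        (cx,cy),rad=cv2.minEnclosingCircle(q[:,:2].astype(np.float32))
        print(n,"pan",cx,cy,rad,np.percentile(q[:,2],[5,50,95]).round(4))
    box=dict(scene=(205,255,300,315),side=(208,175,278,210))[n];x0,y0,x1,y1=box
    q=P[y0:y1,x0:x1].reshape(-1,3);q=q[np.isfinite(q[:,0])&(q[:,2]>.007)&(q[:,2]<.026)]
    r=cv2.minAreaRect(q[:,:2].astype(np.float32)*1000);print(n,"jig",r,np.median(q[:,2]))
# crop
a=cv2.imread("pics/scene0.png")[130:320,190:430];cv2.imwrite("pics/crop.png",cv2.resize(a,None,fx=3.2,fy=3.2,interpolation=2)[:600])
E
```

```text
scene green [323. 201.] 220 [427.  80.] [33. 77.] 56.3 z [0.006 0.056 0.069]
scene green [276. 227.] 383 [ 445. -114.] [74. 41.] 28.0 z [0.005 0.043 0.07 ]
scene pan 0.6154274344444275 0.12690550088882446 0.11427925527095795 [0.1006 0.1047 0.1081]
scene pan 0.5688910484313965 0.2510848343372345 0.09231137484312057 [0.1008 0.1044 0.1083]
scene jig ((555.760498046875, -294.2191162109375), (245.9266357421875, 127.29779052734375), 6.339680194854736) 0.015975221514151705
side green [276. 229.] 357 [ 437. -111.] [73. 37.] 23.4 z [0.002 0.036 0.067]
side green [274. 280.] 406 [420.  90.] [35. 73.] 68.0 z [0.003 0.045 0.067]
side pan 0.6069332361221313 0.1065988838672638 0.1005316749215126 [0.0987 0.1023 0.1067]
side pan 0.5672755837440491 0.25075194239616394 0.08977938443422318 [0.0981 0.1017 0.1051]
side jig ((577.2161254882812, -288.751220703125), (197.23387145996094, 99.90234375), 16.020803451538086) 0.01324267722052519
```

View pics/crop.png

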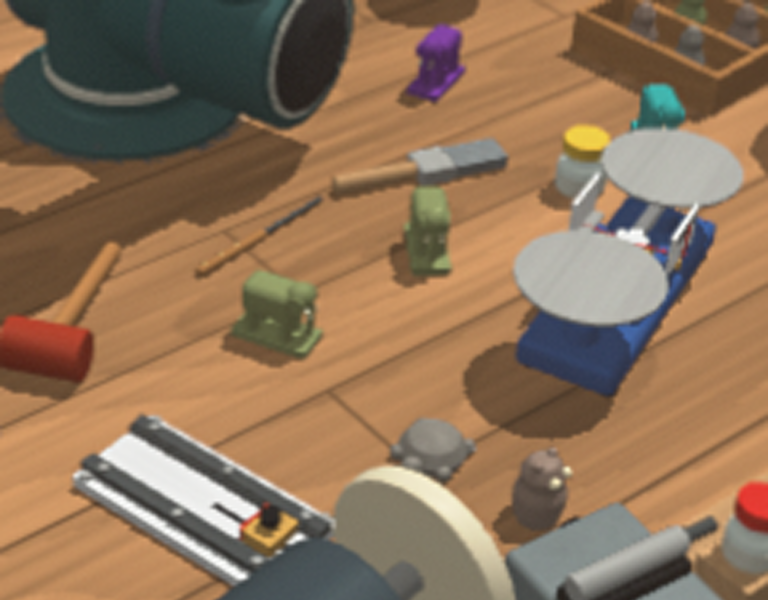

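The crop confirms the choice: two olive-green elephants, the blue balance and the larger jig, with the stop at about crop (268,520). The grinder wheel stands close to the jig's far end. Next I move up for a wrist view.

```bash
cat >>h.py <<'E'
def plan(p,yaw):
    """turn about tool z (rad) and shift (mm, tool axes) to TCP p with tool x at world yaw, tool down"""
    s=telemetry.observe();M=R.from_rotvec(s["eef_rot"]).as_matrix()
    c,n=np.cos(yaw),np.sin(yaw);G=np.array([[c,n,0],[n,-c,0],[0,0,-1.]])
    return R.from_matrix(M.T@G).as_rotvec().round(4),(M.T@(np.array(p)-s["ee_pos"])*1000).round(1)
E
python3 -c "
from h import *
print(plan((.47,0.03,.42),0))
im,P=cloud('scene',cv2.imread('pics/scene0.png')[:,:,::-1],np.load('pics/scene0.npy'))
im,Q=cloud('side',cv2.imread('pics/side0.png')[:,:,::-1],np.load('pics/side0.npy'))
q=np.r_[P.reshape(-1,3),Q.reshape(-1,3)];q=q[np.isfinite(q[:,0])]
# height map around jig
for x in np.arange(.44,.76,.02): print(round(x,2),[int(1000*np.max(q[(abs(q[:,0]-x)<.01)&(abs(q[:,1]-y)<.01)&(q[:,2]<.3),2],initial=0)) for y in np.arange(-.42,-.14,.02)])
"
```

```text
(array([-1.000e-03,  1.000e-04,  3.718e-01]), array([ 448.8, -532.2, -171.8]))
0.44 [21, 41, 5, 7, 7, 5, 4, 5, 5, 5, 7, 6, 5, 4]
0.46 [42, 40, 5, 5, 5, 7, 6, 6, 5, 6, 6, 6, 5, 5]
0.48 [5, 7, 5, 6, 19, 15, 21, 24, 18, 5, 6, 7, 5, 5]
0.5 [6, 6, 6, 22, 24, 21, 21, 25, 19, 4, 6, 5, 6, 5]
0.52 [6, 5, 5, 22, 26, 21, 17, 26, 23, 5, 4, 6, 5, 4]
0.54 [6, 6, 6, 15, 25, 21, 16, 23, 24, 13, 5, 3, 4, 5]
0.56 [5, 4, 6, 11, 25, 25, 20, 24, 24, 15, 4, 6, 5, 5]
0.58 [5, 4, 5, 5, 23, 24, 18, 17, 26, 19, 5, 5, 4, 6]
0.6 [6, 6, 4, 6, 16, 25, 20, 19, 24, 22, 5, 5, 6, 5]
0.62 [7, 5, 6, 5, 17, 26, 24, 22, 29, 23, 10, 6, 7, 6]
0.64 [6, 5, 6, 6, 5, 23, 28, 45, 42, 27, 17, 4, 5, 3]
0.66 [6, 5, 6, 5, 7, 23, 25, 44, 43, 26, 20, 5, 3, 3]
0.68 [5, 4, 4, 0, 1, 10, 24, 18, 8, 21, 1, 4, 5, 4]
0.7 [1, 2, 2, 1, 1, 0, 2, 0, 1, 0, 0, 1, 2, 3]
0.72 [1, 1, 3, 0, 4, 0, 1, 2, 0, 1, 2, 2, 3, 3]
0.74 [18, 23, 20, 18, 5, 0, 150, 165, 159, 1, 4, 2, 4, 3]
```

```bash
python3 -m creep '[[[0,0,0.12],[50,-60,-60],0],[[0,0,0.25],[150,-180,-120],0],[[0,0,0.37],[250,-300,-171],0],[[0,0,0.372],[350,-420,-171],0],[[0,0,0.372],[449,-532,-172],0],[[0,0,0.372],[449,-532,-172],0],[[0,0,0.372],[449,-532,-172],0],[[0,0,0.372],[449,-532,-172],0],[[0,0,0.372],[449,-532,-172],0],[[0,0,0.372],[449,-532,-172],0],[[0,0,0.372],[449,-532,-172],0],[[0,0,0.372],[449,-532,-172],0],[[0,0,0.372],[449,-532,-172],0],[[0,0,0.372],[449,-532,-172],0],[[0,0,0.372],[449,-532,-172],0],[[0,0,0.372],[449,-532,-172],0],[[0,0,0.372],[449,-532,-172],0],[[0,0,0.372],[449,-532,-172],0]]'
python3 - <<'E'
from h import *
print(telemetry.observe()["dq"].round(3) if hasattr(telemetry.observe()["dq"],"round") else telemetry.observe()["dq"])
im,P=cloud("wrist");cv2.imwrite("pics/w1.png",im[:,:,::-1]);np.save("pics/w1.npy",P)
E
```

```text
t: 1.9
ee_pos: [0.47, 0.0291, 0.42]
eef_rot: [3.141, -0.002, -0.001]
wrist_force: [0.4, -0.2, -0.5]
gripper_width: 0.0852
finger_force: 0.0
[-0.009 -0.005 -0.     0.    -0.     0.002]
```

View pics/w1.png

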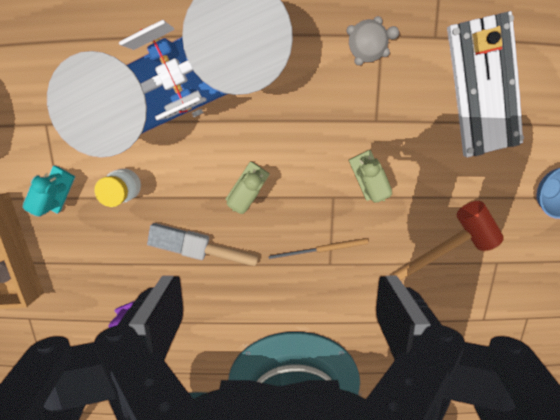

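The wrist view shows the greens at (248,188) and (370,177), the pans at (97,104) and (238,38), and the whole jig at (487,85) with the stop at (487,40).

```bash
python3 - <<'E'
from h import *
im=np.ascontiguousarray(cv2.imread("pics/w1.png")[:,:,::-1]);P=np.load("pics/w1.npy")
hsv=cv2.cvtColor(im,cv2.COLOR_RGB2HSV)
m=cv2.inRange(hsv,(28,70,40),(52,255,255));m[:130]=0;m[230:]=0;m[:,:200]=0;m[:,420:]=0
k,l,st,c=cv2.connectedComponentsWithStats(m)
for i in range(1,k):
    if st[i,4]<200: continue
    q=P[l==i];q=q[np.isfinite(q[:,0])];
    for a,b in((.002,.09),(.002,.016),(.03,.09)):
        w=q[(q[:,2]>a)&(q[:,2]<b)]
        r=cv2.minAreaRect(w[:,:2].astype(np.float32)*1000);print(c[i].round(),len(w),np.round(r[0],1),np.round(r[1],1),round(r[2],1),w[:,2].max().round(3))
    # image outline of plinth by rays at z=.010
    cn=max(cv2.findContours((l==i).astype(np.uint8),0,1)[0],key=cv2.contourArea)
    r=cv2.minAreaRect(cn);print(" box px",r)
grey=cv2.inRange(hsv,(0,0,110),(179,45,255))
for x0,y0,x1,y1 in((40,45,150,160),(180,0,300,100)):
    q=P[y0:y1,x0:x1];g=(grey[y0:y1,x0:x1]>0)&(q[...,2]>.09)&(q[...,2]<.125)
    g=g.astype(np.uint8);kk,ll,ss,cc=cv2.connectedComponentsWithStats(g);j=1+np.argmax(ss[1:,4])
    cn=max(cv2.findContours((ll==j).astype(np.uint8),0,1)[0],key=cv2.contourArea)[:,0]+[x0,y0]
    z=np.nanmedian(q[ll==j][:,2])
    cn=cn[(cn[:,1]>2)];w=ray("wrist",cn,.104)[:,:2]
    A=np.c_[2*w,np.ones(len(w))];s=np.linalg.lstsq(A,(w**2).sum(1),rcond=None)[0];print("pan",s[:2],np.sqrt(s[2]+s[0]**2+s[1]**2),z)
# white plates height
for x0,y0,x1,y1 in((115,18,178,52),(155,85,205,122)):
    q=P[y0:y1,x0:x1].reshape(-1,3);q=q[q[:,2]>.05];print("plate",q.min(0),q.max(0))
# jig
x0,y0,x1,y1=440,5,530,165
h=hsv[y0:y1,x0:x1];
m=cv2.inRange(h,(0,0,0),(179,60,255));k,l,st,c=cv2.connectedComponentsWithStats(m);j=1+np.argmax(st[1:,4])
cn=max(cv2.findContours((l==j).astype(np.uint8),0,1)[0],key=cv2.contourArea)[:,0]+[x0,y0]
r=cv2.minAreaRect(ray("wrist",cn,.012)[:,:2].astype(np.float32)*1000);print("jig",r)
# dark rails
d=cv2.inRange(h,(0,0,0),(179,80,90));k,l,st,c=cv2.connectedComponentsWithStats(d)
for i in range(1,k):
    if st[i,4]>200:
        v,u=np.nonzero(l==i);w=ray("wrist",np.c_[u+x0,v+y0],.020)[:,:2];f=cv2.minAreaRect(w.astype(np.float32)*1000);print("rail",st[i],f,w.mean(0))
rd=cv2.inRange(h,(0,150,100),(8,255,255))|cv2.inRange(h,(172,150,100),(179,255,255));v,u=np.nonzero(rd);print("red",len(v),ray("wrist",np.c_[u+x0,v+y0],.025).mean(0))
cv2.imwrite("pics/jig1.png",cv2.resize(im[0:165,430:540,::-1],None,fx=3.5,fy=3.5,interpolation=2))
E
```

```text
[369. 174.] 445 [ 439.9 -113.9] [74.4 33.3] 25.0 0.068
[369. 174.] 15 [ 436.1 -104.4] [73.2 19.6] 7.2 0.015
[369. 174.] 408 [ 444.1 -111.8] [65.  32.8] 26.4 0.068
 box px ((371.810302734375, 177.77586364746094), (47.72370147705078, 26.925823211669922), 68.19859313964844)
[250. 186.] 467 [424.6  80.5] [34.1 71.6] 53.2 0.068
[250. 186.] 80 [424.6  80.6] [34.1 71.6] 53.2 0.015
[250. 186.] 380 [424.6  80. ] [32.8 68.2] 55.7 0.068
 box px ((246.42306518554688, 188.61538696289062), (23.574758529663086, 50.477718353271484), 33.690067291259766)
pan [0.55177458 0.26302343] 0.0649063928377396 0.1025505870959943
pan [0.62758639 0.07948515] 0.0646196094406875 0.10261739470484682
plate [0.61755744 0.16187706 0.05006788] [0.64601812 0.21719685 0.11875023]
plate [0.53379353 0.12525186 0.05010707] [0.57654135 0.19663737 0.1190715 ]
jig ((579.84619140625, -290.0094909667969), (201.72869873046875, 103.12763977050781), 14.924622535705566)
rail [ 20  28  24 123 495] ((566.0404663085938, -262.64398193359375), (183.7650146484375, 17.020559310913086), 15.263769149780273) [ 0.53089456 -0.27043651]
rail [ 66 106  14  36 334] ((519.54052734375, -336.2804870605469), (57.25045394897461, 20.306276321411133), 15.068681716918945) [ 0.51576474 -0.33629226]
red 39 [ 0.63073346 -0.27713453  0.025     ]
```

```bash
python3 -c "
from h import *
print(plan((.441,-.113,.043),np.radians(25.5)))"
```

```text
(array([ 1.000e-04,  2.000e-04, -4.466e-01]), array([-28.8, 142. , 377.2]))
```

View pics/jig1.png

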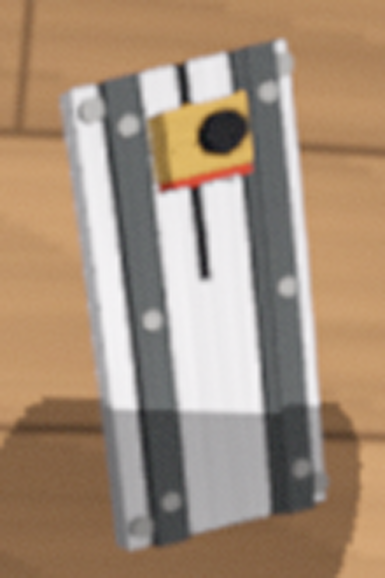

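The crop shows the jig tilted, with the red face at about crop (207,180), which is picture (489,51). The channel is open at the bottom end. Now I grasp elephant A.

```bash
python3 -m creep '[[[0,0,-0.15],[-10,48,40],0],[[0,0,-0.3],[-20,95,85],0],[[0,0,-0.447],[-29,142,125],0],[[0,0,-0.447],[-29,142,170],0],[[0,0,-0.447],[-29,142,215],0],[[0,0,-0.447],[-29,142,260],0],[[0,0,-0.447],[-29,142,300],0],[[0,0,-0.447],[-29,142,320],0],[[0,0,-0.447],[-29,142,340],0],[[0,0,-0.447],[-29,142,360],0],[[0,0,-0.447],[-29,142,377],0],[[0,0,-0.447],[-29,142,377],0],[[0,0,-0.447],[-29,142,377],0],[[0,0,-0.447],[-29,142,377],0.7],[[0,0,-0.447],[-29,142,377],0.8],[[0,0,-0.447],[-29,142,377],1],[[0,0,-0.447],[-29,142,377],1],[[0,0,-0.447],[-29,142,377],1],[[0,0,-0.447],[-29,142,377],1]]'
python3 -c "
from h import *
s=telemetry.observe();print(s['gripper_width'],s['finger_force'])
print(plan((.628,.0795,.20),np.radians(22.4)))"
```

```text
t: 3.85
ee_pos: [0.4416, -0.1122, 0.044]
eef_rot: [3.063, 0.696, 0.001]
wrist_force: [-1.3, -0.1, 6.7]
gripper_width: 0.0334
finger_force: 60.4
0.03343418570011301 60.36237716674805
(array([ 0.0007, -0.0007,  0.0559]), array([ 251.1,  -92.2, -155.9]))
```

```bash
python3 -m creep '[[[0,0,0],[0,0,-20],1],[[0,0,0],[0,0,-50],1],[[0,0,0],[0,0,-95],1],[[0,0,0],[15,-5,-140],1],[[0,0,0.056],[50,-18,-156],1],[[0,0,0.056],[90,-33,-156],1],[[0,0,0.056],[130,-48,-156],1],[[0,0,0.056],[170,-62,-156],1],[[0,0,0.056],[210,-77,-156],1],[[0,0,0.056],[238,-88,-156],1],[[0,0,0.056],[251,-92,-156],1],[[0,0,0.056],[251,-92,-156],1],[[0,0,0.056],[251,-92,-156],1],[[0,0,0.056],[251,-92,-156],1]]'
python3 -m creep '[[[0,0,0],[0,0,15],1],[[0,0,0],[0,0,30],1],[[0,0,0],[0,0,43],1],[[0,0,0],[0,0,46],1],[[0,0,0],[0,0,49],1],[[0,0,0],[0,0,52],1],[[0,0,0],[0,0,54],1],[[0,0,0],[0,0,56],1],[[0,0,0],[0,0,56],1],[[0,0,0],[0,0,56],1]]'
```

```text
t: 5.25
ee_pos: [0.6272, 0.0784, 0.1995]
eef_rot: [3.082, 0.609, 0.0]
wrist_force: [-0.3, -0.0, -2.4]
gripper_width: 0.0337
finger_force: 59.9
t: 6.25
ee_pos: [0.6279, 0.0793, 0.1435]
eef_rot: [3.082, 0.61, 0.0]
wrist_force: [-0.3, -0.5, -1.2]
gripper_width: 0.0334
finger_force: 59.9
```

```bash
python3 -m creep '[[[0,0,0],[0,0,2],1],[[0,0,0],[0,0,4],1],[[0,0,0],[0,0,5],1],[[0,0,0],[0,0,6],1],[[0,0,0],[0,0,6],1],[[0,0,0],[0,0,6],1]]'; python3 -m creep '[[[0,0,0],[0,0,0.5],1],[[0,0,0],[0,0,0.8],1],[[0,0,0],[0,0,1],1],[[0,0,0],[0,0,1],1],[[0,0,0],[0,0,1],1]]'
```

```text
t: 6.85
ee_pos: [0.6278, 0.0793, 0.1373]
eef_rot: [3.082, 0.61, -0.0]
wrist_force: [0.2, -0.7, -0.7]
gripper_width: 0.0333
finger_force: 59.9
t: 7.35
ee_pos: [0.6279, 0.0793, 0.1363]
eef_rot: [-3.082, -0.61, -0.0]
wrist_force: [-0.2, 0.4, -1.6]
gripper_width: 0.0332
finger_force: 59.9
```

```bash
python3 -m creep '[[[0,0,0],[0,0,0.5],1],[[0,0,0],[0,0,1],1],[[0,0,0],[0,0,1],1],[[0,0,0],[0,0,1],1]]'; python3 -m creep '[[[0,0,0],[0,0,0.5],1],[[0,0,0],[0,0,1],1],[[0,0,0],[0,0,1],1],[[0,0,0],[0,0,1],1]]'
```

```text
t: 7.75
ee_pos: [0.6279, 0.0793, 0.1353]
eef_rot: [-3.082, -0.61, -0.0]
wrist_force: [-0.2, 0.2, -0.6]
gripper_width: 0.0331
finger_force: 59.9
t: 8.15
ee_pos: [0.6279, 0.0793, 0.1345]
eef_rot: [-3.082, -0.61, -0.0]
wrist_force: [-1.3, 1.1, 2.6]
gripper_width: 0.0333
finger_force: 60.1
```

```bash
python3 -m creep '[[[0,0,0],[0,0,-0.5],0.55],[[0,0,0],[0,0,-0.5],0.5],[[0,0,0],[0,0,-0.5],0.3],[[0,0,0],[0,0,-0.5],0.1],[[0,0,0],[0,0,-0.5],0],[[0,0,0],[0,0,-0.5],0],[[0,0,0],[0,0,-15],0],[[0,0,0],[0,0,-40],0],[[0,0,0],[0,0,-80],0],[[0,0,0],[0,0,-120],0],[[0,0,0],[0,0,-120],0],[[0,0,0],[0,0,-120],0]]'
python3 -c "
from h import *
print(plan((.4246,.0805,.043),np.radians(-36)),plan((.4246,.0805,.043),np.radians(144)))
im,P=cloud('scene');cv2.imwrite('pics/s2.png',cv2.resize(im[130:260,260:460,::-1],None,fx=3.5,fy=3.5,interpolation=2))"
```

```text
t: 9.35
ee_pos: [0.6281, 0.0793, 0.2562]
eef_rot: [3.081, 0.61, 0.004]
wrist_force: [0.3, 0.2, -1.0]
gripper_width: 0.0857
finger_force: 0.0
(array([-5.0000e-04, -2.6000e-03,  1.0191e+00]), array([-188.2,  -78.8,  212.7])) (array([ 3.0000e-03, -6.0000e-04, -2.1225e+00]), array([-188.2,  -78.8,  212.7]))
```

View pics/s2.png

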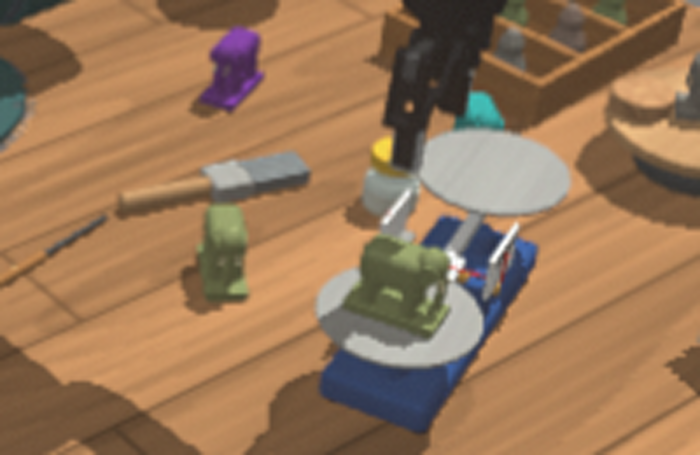

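The green elephant stands in the middle of the right pan, which is down. Next is the second elephant.

```bash
python3 -m creep '[[[0,0,0.14],[-30,-12,0],0],[[0,0,0.28],[-65,-27,0],0],[[0,0,0.42],[-100,-42,10],0],[[0,0,0.56],[-135,-56,25],0],[[0,0,0.7],[-165,-69,50],0],[[0,0,0.84],[-188,-79,85],0],[[0,0,0.98],[-188,-79,115],0],[[0,0,1.019],[-188,-79,135],0],[[0,0,1.019],[-188,-79,155],0],[[0,0,1.019],[-188,-79,175],0],[[0,0,1.019],[-188,-79,195],0],[[0,0,1.019],[-188,-79,212],0],[[0,0,1.019],[-188,-79,212],0],[[0,0,1.019],[-188,-79,212],0],[[0,0,1.019],[-188,-79,212],0.7],[[0,0,1.019],[-188,-79,212],0.8],[[0,0,1.019],[-188,-79,212],1],[[0,0,1.019],[-188,-79,212],1],[[0,0,1.019],[-188,-79,212],1],[[0,0,1.019],[-188,-79,212],1]]'
python3 -m creep '[[[0,0,0],[0,0,-20],1],[[0,0,0],[0,0,-50],1],[[0,0,0],[0,0,-95],1],[[0,0,0],[0,0,-140],1],[[0,0,0],[0,0,-175],1],[[0,0,0],[0,0,-175],1],[[0,0,0],[0,0,-175],1],[[0,0,0],[0,0,-175],1]]'
python3 -c "
from h import *
print(plan((.552,.263,.19),np.radians(22.4)))
im,P=cloud('wrist');np.save('pics/w2.npy',P);cv2.imwrite('pics/w2.png',im[:,:,::-1])"
```

```text
t: 11.4
ee_pos: [0.4243, 0.0808, 0.0429]
eef_rot: [-2.988, 0.971, -0.001]
wrist_force: [-1.3, -0.2, 6.0]
gripper_width: 0.0333
finger_force: 60.2
t: 12.2
ee_pos: [0.4234, 0.0807, 0.2156]
eef_rot: [2.987, -0.97, -0.003]
wrist_force: [-0.5, -0.2, -2.9]
gripper_width: 0.0333
finger_force: 60.3
(array([ 6.0000e-04,  2.3000e-03, -1.0192e+00]), array([  -3.1, -223.1,   25.2]))
```

```bash
python3 -m creep '[[[0,0,-0.14],[0,-35,0],1],[[0,0,-0.28],[-1,-75,0],1],[[0,0,-0.42],[-2,-110,0],1],[[0,0,-0.56],[-3,-150,0],1],[[0,0,-0.7],[-3,-185,0],1],[[0,0,-0.84],[-3,-210,0],1],[[0,0,-0.98],[-3,-223,0],1],[[0,0,-1.019],[-3,-223,8],1],[[0,0,-1.019],[-3,-223,20],1],[[0,0,-1.019],[-3,-223,32],1],[[0,0,-1.019],[-3,-223,42],1],[[0,0,-1.019],[-3,-223,49],1],[[0,0,-1.019],[-3,-223,49],1],[[0,0,-1.019],[-3,-223,49],1],[[0,0,-1.019],[-3,-223,49],1]]'
python3 -m creep '[[[0,0,0],[0,0,2],1],[[0,0,0],[0,0,4],1],[[0,0,0],[0,0,6],1],[[0,0,0],[0,0,8],1],[[0,0,0],[0,0,8],1],[[0,0,0],[0,0,8],1],[[0,0,0],[0,0,8],1]]'
```

```text
t: 13.75
ee_pos: [0.5528, 0.263, 0.169]
eef_rot: [-3.082, -0.61, -0.002]
wrist_force: [0.4, -0.2, -2.1]
gripper_width: 0.0335
finger_force: 60.8
t: 14.45
ee_pos: [0.5526, 0.263, 0.1604]
eef_rot: [-3.082, -0.61, -0.0]
wrist_force: [0.6, -0.6, -2.5]
gripper_width: 0.0333
finger_force: 60.8
```

```bash
python3 -m creep '[[[0,0,0],[0,0,1],1],[[0,0,0],[0,0,2],1],[[0,0,0],[0,0,2],1],[[0,0,0],[0,0,2],1]]';python3 -m creep '[[[0,0,0],[0,0,1],1],[[0,0,0],[0,0,2],1],[[0,0,0],[0,0,2],1],[[0,0,0],[0,0,2],1]]'; python3 -m creep '[[[0,0,0],[0,0,1],1],[[0,0,0],[0,0,2],1],[[0,0,0],[0,0,2],1],[[0,0,0],[0,0,2],1]]'
```

```text
t: 14.85
ee_pos: [0.5526, 0.2629, 0.1583]
eef_rot: [-3.082, -0.61, -0.0]
wrist_force: [0.2, 0.1, -1.6]
gripper_width: 0.0334
finger_force: 60.8
t: 15.25
ee_pos: [0.5525, 0.2629, 0.1563]
eef_rot: [-3.082, -0.61, 0.0]
wrist_force: [-0.7, 0.2, -2.1]
gripper_width: 0.0334
finger_force: 60.8
t: 15.65
ee_pos: [0.5525, 0.2629, 0.1542]
eef_rot: [3.082, 0.61, -0.0]
wrist_force: [-0.7, 0.3, -1.6]
gripper_width: 0.0335
finger_force: 60.8
```

```bash
cat >>h.py <<'E'
def pans():
    for n in("scene","side"):
        im,P=cloud(n);q=P.reshape(-1,3)
        for nm,c in(("L",(.552,.263)),("R",(.628,.0795))):
            d=np.hypot(q[:,0]-c[0],q[:,1]-c[1]);w=q[(d<.06)&(d>.03)&(q[:,2]>.085)&(q[:,2]<.121)];print(n,nm,len(w),np.median(w[:,2]).round(4),np.percentile(q[d<.045,2][np.isfinite(q[d<.045,2])],99).round(3))
E
python3 -c "
from h import *
pans();print(telemetry.observe()['wrist_force'])"
```

```text
scene L 390 0.1124 0.478
scene R 523 0.0967 0.163
side L 788 0.1096 0.475
  return _methods._mean(a, axis=axis, dtype=dtype,
  ret = ret.dtype.type(ret / rcount)
Traceback (most recent call last):
  File "h.py", line 31, in pans
    d=np.hypot(q[:,0]-c[0],q[:,1]-c[1]);w=q[(d<.06)&(d>.03)&(q[:,2]>.085)&(q[:,2]<.121)];print(n,nm,len(w),np.median(w[:,2]).round(4),np.percentile(q[d<.045,2][np.isfinite(q[d<.045,2])],99).round(3))
                                                                                                                                      ~~~~~~~~~~~~~^^^^^^^^^^^^^^^^^^^^^^^^^^^^^^^^^^^^^^^^^^
IndexError: index -1 is out of bounds for axis 0 with size 0
```

```bash
python3 -m creep '[[[0,0,0],[0,0,0],0.55],[[0,0,0],[0,0,0],0.5],[[0,0,0],[0,0,0],0.3],[[0,0,0],[0,0,0],0.1],[[0,0,0],[0,0,0],0],[[0,0,0],[0,0,0],0],[[0,0,0],[0,0,-20],0],[[0,0,0],[0,0,-50],0],[[0,0,0],[0,0,-90],0],[[0,0,0],[0,0,-130],0],[[0,0,0],[0,0,-140],0],[[0,0,0],[0,0,-140],0],[[0,0,0],[0,0,-140],0],[[0,0,0],[0,0,-140],0],[[0,0,0],[0,0,-140],0],[[0,0,0],[0,0,-140],0],[[0,0,0],[0,0,-140],0],[[0,0,0],[0,0,-140],0],[[0,0,0],[0,0,-140],0],[[0,0,0],[0,0,-140],0]]'
python3 -m creep '[[[0,0,0],[-60,0,0],0],[[0,0,0],[-60,0,0],0],[[0,0,0],[-60,0,0],0],[[0,0,0],[-60,0,0],0],[[0,0,0],[-60,0,0],0],[[0,0,0],[-60,0,0],0],[[0,0,0],[-60,0,0],0],[[0,0,0],[-60,0,0],0],[[0,0,0],[-60,0,0],0],[[0,0,0],[-60,0,0],0],[[0,0,0],[-60,0,0],0],[[0,0,0],[-60,0,0],0]]'
python3 - <<'E'
from h import *
for n in("scene","wrist"):
    im,P=cloud(n);np.save(f"pics/{n}3.npy",P);cv2.imwrite(f"pics/{n}3.png",im[:,:,::-1])
    q=P.reshape(-1,3)
    for nm,c in(("L",(.552,.263)),("R",(.628,.0795))):
        d=np.hypot(q[:,0]-c[0],q[:,1]-c[1]);w=q[(d<.06)&(d>.03)&(q[:,2]>.085)&(q[:,2]<.121)];print(n,nm,len(w),np.median(w[:,2]).round(4))
a=cv2.imread("pics/scene3.png")[140:260,320:440];a=cv2.resize(a,None,fx=4,fy=4,interpolation=2)
b=cv2.imread("pics/wrist3.png");b=cv2.resize(b,None,fx=.57,fy=.57);c=np.zeros((480,800,3),np.uint8);c[:,:480]=a;c[:b.shape[0],480:480+b.shape[1]]=b[:,:320];cv2.imwrite("pics/c3.png",c)
E
```

```text
t: 17.75
ee_pos: [0.5526, 0.2629, 0.2943]
eef_rot: [-3.082, -0.61, -0.0]
wrist_force: [0.6, -0.1, -0.2]
gripper_width: 0.0856
finger_force: 0.0
t: 18.95
ee_pos: [0.4971, 0.2401, 0.2943]
eef_rot: [-3.082, -0.61, -0.0]
wrist_force: [-0.3, 0.3, 0.5]
gripper_width: 0.0855
finger_force: 0.0
scene L 413 0.0921
scene R 466 0.1165
wrist L 8654 0.0897
wrist R 6139 0.1144
```

View pics/c3.png

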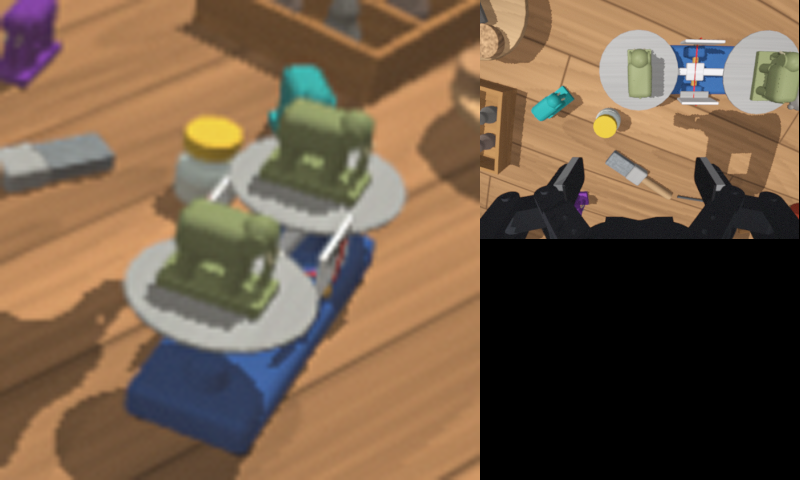

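The scale has settled with the left pan low (0.092 m) and the right pan high (0.1165 m). Both elephants stand well centred, so the second one, on the left pan, is the heavier. I take it back.

```bash
python3 -m creep '[[[0,0,0],[30,0,20],0],[[0,0,0],[60,0,50],0],[[0,0,0],[60,0,80],0],[[0,0,0],[60,0,105],0],[[0,0,0],[60,0,125],0],[[0,0,0],[60,0,142],0],[[0,0,0],[60,0,152],0],[[0,0,0],[60,0,158],0],[[0,0,0],[60,0,158],0],[[0,0,0],[60,0,158],0],[[0,0,0],[60,0,158],0.5],[[0,0,0],[60,0,158],0.55],[[0,0,0],[60,0,158],0.6],[[0,0,0],[60,0,158],0.8],[[0,0,0],[60,0,158],1],[[0,0,0],[60,0,158],1],[[0,0,0],[60,0,158],1]]'
python3 -m creep '[[[0,0,0],[0,0,-1],1],[[0,0,0],[0,0,-3],1],[[0,0,0],[0,0,-5],1],[[0,0,0],[0,0,-7],1],[[0,0,0],[0,0,-9],1],[[0,0,0],[0,0,-11],1],[[0,0,0],[0,0,-13],1],[[0,0,0],[0,0,-15],1],[[0,0,0],[0,0,-17],1],[[0,0,0],[0,0,-19],1],[[0,0,0],[0,0,-21],1],[[0,0,0],[0,0,-23],1],[[0,0,0],[0,0,-25],1],[[0,0,0],[0,0,-29],1],[[0,0,0],[0,0,-45],1],[[0,0,0],[0,0,-75],1],[[0,0,0],[0,0,-115],1],[[0,0,0],[0,0,-160],1],[[0,0,0],[0,0,-160],1]]'
python3 -c "
from h import *
print(plan((.50,-.27,.34),np.radians(15)))"
```

```text
t: 20.75
ee_pos: [0.5526, 0.2629, 0.1364]
eef_rot: [3.082, 0.61, 0.0]
wrist_force: [0.8, -1.4, 1.9]
gripper_width: 0.0333
finger_force: 63.9
t: 22.65
ee_pos: [0.5535, 0.2634, 0.3048]
eef_rot: [-3.08, -0.61, -0.015]
wrist_force: [-0.4, -0.2, -1.3]
gripper_width: 0.0331
finger_force: 63.6
(array([-0.0008, -0.0098,  0.129 ]), array([-252.3,  472.7,  -37.8]))
```

```bash
python3 -m creep '[[[0,0,0.03],[-20,40,-5],1],[[0,0,0.06],[-45,85,-15],1],[[0,0,0.09],[-70,130,-25],1],[[0,0,0.129],[-95,175,-38],1],[[0,0,0.129],[-120,220,-38],1],[[0,0,0.129],[-145,265,-38],1],[[0,0,0.129],[-170,310,-38],1],[[0,0,0.129],[-195,355,-38],1],[[0,0,0.129],[-220,400,-38],1],[[0,0,0.129],[-242,450,-38],1],[[0,0,0.129],[-252,473,-38],1],[[0,0,0.129],[-252,473,-38],1],[[0,0,0.129],[-252,473,-38],1],[[0,0,0.129],[-252,473,-38],1],[[0,0,0.129],[-252,473,-38],1],[[0,0,0.129],[-252,473,-38],1],[[0,0,0.129],[-252,473,-38],1]]'
python3 - <<'E'
from h import *
im,P=cloud("wrist");np.save("pics/w4.npy",P);cv2.imwrite("pics/w4.png",im[:,:,::-1])
im,Q=cloud("scene");q=Q.reshape(-1,3)
for nm,c in(("R",(.628,.0795)),):
    d=np.hypot(q[:,0]-c[0],q[:,1]-c[1]);w=q[(d<.045)&(q[:,2]>.1)];print(w[:,2].max(),len(w),np.median(w,axis=0))
E
```

```text
t: 24.35
ee_pos: [0.4999, -0.2698, 0.3345]
eef_rot: [3.114, 0.412, 0.0]
wrist_force: [-0.1, -0.3, -2.8]
gripper_width: 0.0333
finger_force: 63.3
0.16107686153779244 564 [0.63638773 0.07284341 0.13474453]
```

View pics/w4.png

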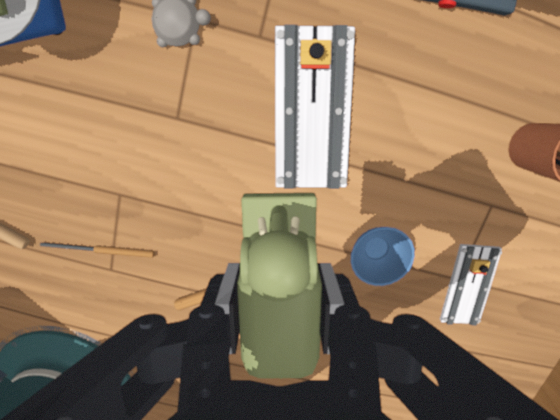

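The held elephant is at the lower centre, with its plinth end at (279,195-235). The jig spans (275-354, 25-190), with the red face at (316,66) and the rails at x≈291 and 338.

```bash
python3 - <<'E'
from h import *
im=cv2.imread("pics/w4.png");g=cv2.cvtColor(im,cv2.COLOR_BGR2GRAY).astype(float)
L=[];Rr=[];px=[]
for v in range(75,182):
    r=g[v,270:360];d=np.diff(cv2.GaussianBlur(r[None],(3,1),0)[0])
    a=10+np.argmax(d[10:35]);b=50+np.argmin(d[50:72])   # dark->bright, bright->dark
    L.append((270+a+.5,v));Rr.append((270+b+.5,v))
lines=[]
for e in(L,Rr):
    w=ray("wrist",e,.016)[:,:2];f=cv2.fitLine(w.astype(np.float32),cv2.DIST_HUBER,0,.001,.001).ravel();f=f*np.sign(f[0]) if 0 else f
    if f[0]<0:f[:2]*=-1
    lines.append(f);n=np.array([-f[1],f[0]]);print("edge",f,np.degrees(np.arctan2(f[1],f[0])),np.std((w-f[2:])@n))
a=np.mean([np.arctan2(f[1],f[0]) for f in lines]);u=np.array([np.cos(a),np.sin(a)]);n=np.array([-u[1],u[0]])
o=[f[2:]@n for f in lines];print("yaw",np.degrees(a),"width",o[0]-o[1],"centre offset n",np.mean(o))
# ends & red face along u
hsv=cv2.cvtColor(im,cv2.COLOR_BGR2HSV);rd=cv2.inRange(hsv,(0,150,100),(8,255,255))|cv2.inRange(hsv,(172,150,100),(179,255,255));rd[:55]=0;rd[80:]=0;rd[:,:290]=0;rd[:,345:]=0
v,uu=np.nonzero(rd);print(len(v),v.min(),v.max())
print("red face u: top edge@z27",(ray("wrist",np.c_[uu,np.full_like(uu,v.min())],.027)[:,:2]@u).mean()," bottom edge@z13",(ray("wrist",np.c_[uu,np.full_like(uu,v.max())],.013)[:,:2]@u).mean())
col=g[:,312];d=np.diff(col);print("near end",[(i,round(d[i])) for i in range(180,200) if abs(d[i])>15], ray("wrist",[(312,188)],.012)[:,:2]@u)
s=telemetry.observe();p=np.array(s["ee_pos"]);print("tcp u,n",p[:2]@u,p[:2]@n)
# plinth edges
gm=cv2.inRange(hsv,(28,60,40),(55,255,255))
for vv in range(200,232,6):
    x=np.nonzero(gm[vv,200:360])[0]+200
    w=ray("wrist",[(x.min(),vv),(x.max()+1,vv)],p[2]-.043+.010)[:,:2];print("plinth",vv,x.min(),x.max(),(w@n).round(4),(w@u).round(4))
y=np.nonzero(gm[150:,278])[0]+150;print("plinth front",y.min(),ray("wrist",[(278,y.min())],p[2]-.033)[:,:2]@u)
E
```

```text
edge [ 0.96215177  0.27251416  0.56319946 -0.27582303] 15.813928 0.0005954143466387134
edge [ 0.96589106  0.25894877  0.5559237  -0.3204553 ] 15.007694 0.0003854959219442585
yaw 15.410811 width 0.041094065 centre offset n -0.43611646
86 65 68
red face u: top edge@z27 0.535193770929781  bottom edge@z13 0.5331981683855688
near end [(186, -40), (187, -28), (191, -24), (192, -44), (195, 27), (196, 27)] [0.38089279]
tcp u,n 0.41010206849404907 -0.39315428467798
plinth 200 242 315 [-0.3752 -0.411 ] [0.4451 0.4449]
plinth 206 242 315 [-0.3751 -0.411 ] [0.4421 0.4418]
plinth 212 243 314 [-0.3754 -0.4106] [0.439  0.4388]
plinth 218 243 314 [-0.3753 -0.4107] [0.4359 0.4357]
plinth 224 243 314 [-0.3752 -0.4108] [0.4328 0.4325]
plinth 230 243 314 [-0.375  -0.4109] [0.4296 0.4294]
plinth front 194 [0.4479725]
```

```bash
python3 -m creep '[[[0,0,-0.004],[20,14,20],1],[[0,0,-0.004],[40,29,55],1],[[0,0,-0.004],[61,43,95],1],[[0,0,-0.004],[61,43,140],1],[[0,0,-0.004],[61,43,185],1],[[0,0,-0.004],[61,43,220],1],[[0,0,-0.004],[61,43,240],1],[[0,0,-0.004],[61,43,254],1],[[0,0,-0.004],[61,43,254],1],[[0,0,-0.004],[61,43,254],1],[[0,0,-0.004],[61,43,254],1]]'
python3 - <<'E'
from h import *
im,P=cloud("wrist");cv2.imwrite("pics/w5.png",im[:,:,::-1])
p=np.array(telemetry.observe()["ee_pos"])
a=np.radians(15.41);u=np.array([np.cos(a),np.sin(a)]);n=np.array([-u[1],u[0]]);print(p[:2]@u,p[:2]@n)
E
```

```text
t: 25.55
ee_pos: [0.5704, -0.2965, 0.0821]
eef_rot: [3.113, 0.416, 0.003]
wrist_force: [-0.1, -0.2, -2.6]
gripper_width: 0.033
finger_force: 63.4
0.4710641758323019 -0.43741793945938445
```

View pics/w5.png

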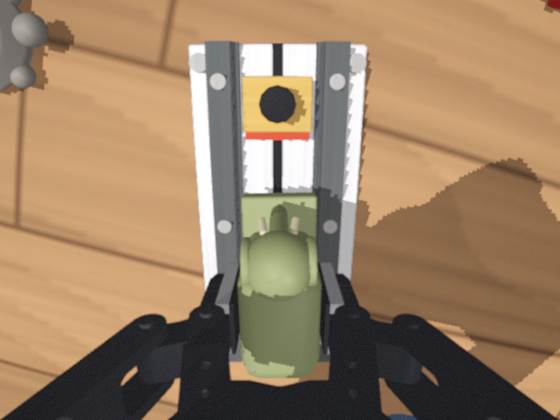

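The plinth (242–317) sits centred over the channel (241–315), straight, with the red face ahead at row 135. I lower it.

```bash
python3 -m creep '[[[0,0,0],[0,0,7],1],[[0,0,0],[0,0,12],1],[[0,0,0],[0,0,15],1],[[0,0,0],[0,0,17],1],[[0,0,0],[0,0,19],1],[[0,0,0],[0,0,21],1],[[0,0,0],[0,0,22],1],[[0,0,0],[0,0,22],1],[[0,0,0],[0,0,22],1]]'
python3 -m creep '[[[0,0,0],[0,0,1],1],[[0,0,0],[0,0,2],1],[[0,0,0],[0,0,2],1],[[0,0,0],[0,0,2],1]]'
```

```text
t: 26.5
ee_pos: [0.5699, -0.2962, 0.0585]
eef_rot: [3.114, 0.416, 0.0]
wrist_force: [-1.1, 0.2, -0.4]
gripper_width: 0.0333
finger_force: 63.5
t: 26.9
ee_pos: [0.57, -0.2963, 0.0585]
eef_rot: [3.113, 0.416, 0.001]
wrist_force: [-10.4, 5.6, 19.8]
gripper_width: 0.0332
finger_force: 66.1
```

Force is 20 N with a sideways push towards +n, so it is riding on the −n rail. I back up 2 mm and shift over.

```bash
python3 -m creep '[[[0,0,0],[0,0,-2],1],[[0,0,0],[0,-0.7,-2],1],[[0,0,0],[0,-1.4,-2],1],[[0,0,0],[0,-1.4,-2],1],[[0,0,0],[0,-1.4,-2],1]]'
python3 -m creep '[[[0,0,0],[0,0,0.7],1],[[0,0,0],[0,0,1.4],1],[[0,0,0],[0,0,1.4],1],[[0,0,0],[0,0,1.4],1]]'
```

```text
t: 27.4
ee_pos: [0.5696, -0.295, 0.0585]
eef_rot: [3.113, 0.416, 0.001]
wrist_force: [1.1, -1.9, 2.6]
gripper_width: 0.0335
finger_force: 64.1
t: 27.8
ee_pos: [0.5697, -0.2951, 0.0584]
eef_rot: [3.113, 0.416, 0.001]
wrist_force: [-5.0, -0.1, 16.0]
gripper_width: 0.0326
finger_force: 65.8
```

```bash
python3 -m creep '[[[0,0,0],[0,0,-1.2],1],[[0,0,0],[0,0,-1.2],1],[[0,0,0],[0,0,-1.2],1]]'; python3 - <<'E'
from h import *
a=np.radians(15.41);u=np.array([np.cos(a),np.sin(a)]);n=np.array([-u[1],u[0]])
for c in("wrist","scene","side"):
    im,P=cloud(c);np.save(f"pics/{c}6.npy",P)
    hsv=cv2.cvtColor(im,cv2.COLOR_RGB2HSV);gm=cv2.inRange(hsv,(28,60,40),(55,255,255))>0
    q=P[gm];q=q[np.isfinite(q[:,0])];U=q[:,:2]@u;N=q[:,:2]@n
    k=(U>.40)&(U<.53)&(abs(N+.436)<.03);q=q[k];U=U[k];N=N[k]
    f=(U>.495)&(U<.506);print(c,"top",np.percentile(q[:,2],99).round(4),"plinth front z",np.median(q[f&(q[:,2]<.035),2]).round(4),f.sum(),"Umax",np.percentile(U,99).round(4))
    w=P.reshape(-1,3);w=w[np.isfinite(w[:,0])];U=w[:,:2]@u;N=w[:,:2]@n
    for nm,lo,hi,n0,n1 in(("bed",.513,.528,-.450,-.423),("railL",.45,.53,-.4105,-.403),("railR",.45,.53,-.469,-.4615),("table",.4,.55,-.36,-.32)):
        z=w[(U>lo)&(U<hi)&(N>n0)&(N<n1),2];print("  ",nm,len(z),np.median(z).round(4))
print(telemetry.observe()["wrist_force"])
cv2.imwrite("pics/w6.png",cams.capture("wrist")[0][:,:,::-1])
E
```

```text
t: 28.1
ee_pos: [0.5695, -0.2949, 0.0585]
eef_rot: [3.114, 0.416, 0.0]
wrist_force: [-1.4, -1.8, 7.2]
gripper_width: 0.0329
finger_force: 64.8
wrist top 0.0795 plinth front z 0.0211 4372 Umax 0.506
   bed 1533 0.0112
   railL 2901 0.0198
   railR 2851 0.0197
   table 14109 -0.001
scene top 0.0949 plinth front z 0.0232 123 Umax 0.5077
   bed 388 0.2867
   railL 112 0.3629
   railR 628 0.2364
   table 1098 0.3662
side top 0.0775 plinth front z 0.0205 24 Umax 0.4997
   bed 21 0.0076
   railL 161 0.1858
   railR 18 0.0182
   table 968 0.3206
[-1.56091104 -1.07582529  6.46232029]
```

View pics/w6.png

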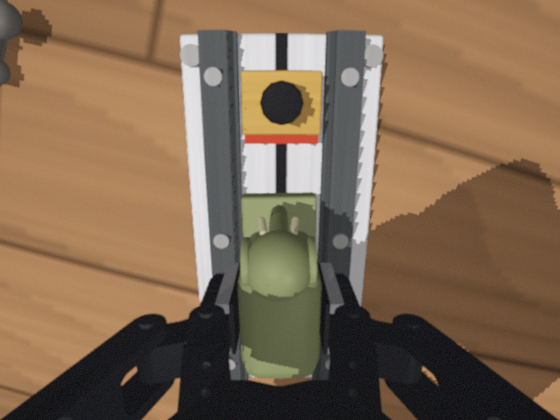

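Depth shows the bed at 0.0112 m and the plinth top at 0.0211 m, so the plinth is flat on the bed. In the picture it leans slightly to the left rail, with the red face at row 139. I re-centre, ease the load and slide.

```bash
python3 -m creep '[[[0,0,0],[0,0.4,-0.4],1],[[0,0,0],[0,0.8,-0.5],1],[[0,0,0],[0,0.8,-0.5],1]]'
python3 -m creep '[[[0,0,0],[2,0,0],1],[[0,0,0],[4,0,0],1],[[0,0,0],[6,0,0],1],[[0,0,0],[8,0,0],1],[[0,0,0],[10,0,0],1],[[0,0,0],[12,0,0],1],[[0,0,0],[14,0,0],1],[[0,0,0],[16,0,0],1],[[0,0,0],[18,0,0],1],[[0,0,0],[19,0,0],1],[[0,0,0],[20,0,0],1],[[0,0,0],[20,0,0],1],[[0,0,0],[20,0,0],1]]'
python3 - <<'E'
from h import *
im,P=cloud("wrist");cv2.imwrite("pics/w7.png",im[:,:,::-1])
hsv=cv2.cvtColor(im,cv2.COLOR_RGB2HSV)
a=np.radians(15.41);u=np.array([np.cos(a),np.sin(a)]);n=np.array([-u[1],u[0]])
rd=cv2.inRange(hsv,(0,150,100),(8,255,255))|cv2.inRange(hsv,(172,150,100),(179,255,255));rd[:80]=0;rd[220:]=0;rd[:,:230]=0;rd[:,335:]=0
gm=cv2.inRange(hsv,(28,60,40),(55,255,255))
F=[]
for c in range(250,312,6):
    r=np.nonzero(rd[:,c])[0];g=np.nonzero(gm[100:,c])[0]
    if len(r)and len(g):
        F.append((ray("wrist",[(c,r.min())],.027)[0,:2]@u,ray("wrist",[(c,r.max()+1)],.012)[0,:2]@u,ray("wrist",[(c,g.min()+100)],.022)[0,:2]@u,r.min(),r.max(),g.min()+100))
print(np.median(F,0).round(4)); s=telemetry.observe();print(np.array(s["ee_pos"])[:2]@u,np.array(s["wrist_force"])[:2]@np.c_[u,n])
E
```

```text
t: 28.6
ee_pos: [0.5696, -0.2951, 0.0585]
eef_rot: [-3.113, -0.416, 0.0]
wrist_force: [-0.7, 4.9, 4.8]
gripper_width: 0.033
finger_force: 64.4
t: 29.9
ee_pos: [0.5891, -0.2902, 0.0585]
eef_rot: [-3.114, -0.416, -0.001]
wrist_force: [0.9, -0.0, 0.4]
gripper_width: 0.0331
finger_force: 63.8
[  0.5363   0.5299   0.5277 179.     184.     194.    ]
0.4907854461858284 [ 0.15156163 -0.88533969]
```

```bash
python3 -m creep '[[[0,0,0],[0.5,0,0],1],[[0,0,0],[1,0,0],1],[[0,0,0],[1.5,0,0],1],[[0,0,0],[2,0,0],1],[[0,0,0],[2,0,0],1]]'
for i in 1; do python3 -m creep '[[[0,0,0],[0.3,0,0],1],[[0,0,0],[0.6,0,0],1],[[0,0,0],[0.9,0,0],1],[[0,0,0],[0.9,0,0],1]]'; done
```

```text
t: 30.45
ee_pos: [0.5909, -0.2897, 0.0585]
eef_rot: [-3.114, -0.416, 0.0]
wrist_force: [-1.0, -0.8, -0.5]
gripper_width: 0.0331
finger_force: 63.8
t: 30.85
ee_pos: [0.5918, -0.2895, 0.0585]
eef_rot: [-3.114, -0.416, 0.0]
wrist_force: [-1.0, -0.5, -0.7]
gripper_width: 0.0333
finger_force: 63.7
```

```bash
python3 -m creep '[[[0,0,0],[0.3,0,0],1],[[0,0,0],[0.6,0,0],1],[[0,0,0],[0.6,0,0],1]]'
```

```text
t: 31.15
ee_pos: [0.5923, -0.2894, 0.0586]
eef_rot: [-3.114, -0.416, -0.0]
wrist_force: [-1.0, 0.8, -1.8]
gripper_width: 0.0331
finger_force: 63.6
```

```bash
python3 -m creep '[[[0,0,0],[0.3,0,0],1],[[0,0,0],[0.6,0,0],1],[[0,0,0],[0.6,0,0],1]]'
```

```text
t: 31.45
ee_pos: [0.5929, -0.2892, 0.0586]
eef_rot: [-3.114, -0.416, -0.0]
wrist_force: [0.0, -0.1, -2.4]
gripper_width: 0.0332
finger_force: 63.5
```

```bash
python3 -m creep '[[[0,0,0],[0.3,0,0.2],1],[[0,0,0],[0.6,0,0.2],1],[[0,0,0],[0.6,0,0.2],1]]'
```

```text
t: 31.75
ee_pos: [0.5935, -0.2891, 0.0585]
eef_rot: [3.114, 0.416, 0.0]
wrist_force: [-0.6, -0.5, -0.4]
gripper_width: 0.0331
finger_force: 63.8
```

```bash
python3 -m creep '[[[0,0,0],[0.3,0,0],1],[[0,0,0],[0.6,0,0],1],[[0,0,0],[0.6,0,0],1]]'
```

```text
t: 32.05
ee_pos: [0.5941, -0.289, 0.0585]
eef_rot: [3.114, 0.416, 0.0]
wrist_force: [-1.3, -0.2, 2.2]
gripper_width: 0.0332
finger_force: 63.8
```

```bash
python3 -m creep '[[[0,0,0],[0.3,0,0],1],[[0,0,0],[0.6,0,0],1],[[0,0,0],[0.6,0,0],1]]'
```

```text
t: 32.35
ee_pos: [0.5947, -0.2888, 0.0585]
eef_rot: [3.114, 0.416, 0.0]
wrist_force: [-3.2, -1.1, 1.6]
gripper_width: 0.0326
finger_force: 63.9
```

```bash
python3 -m creep '[[[0,0,0],[0.15,0,0],1],[[0,0,0],[0.3,0,0],1],[[0,0,0],[0.3,0,0],1]]'
```

```text
t: 32.65
ee_pos: [0.595, -0.2887, 0.0585]
eef_rot: [3.114, 0.416, 0.0]
wrist_force: [-3.6, -0.7, 3.2]
gripper_width: 0.0333
finger_force: 64.1
```

```bash
python3 -m creep '[[[0,0,0],[0.15,0,0],1],[[0,0,0],[0.3,0,0],1],[[0,0,0],[0.3,0,0],1]]'
```

```text
t: 32.95
ee_pos: [0.5951, -0.2887, 0.0585]
eef_rot: [3.114, 0.416, -0.0]
wrist_force: [-5.1, -1.6, 4.3]
gripper_width: 0.0331
finger_force: 64.4
```

```bash
python3 - <<'E'
from h import *
im,P=cloud("wrist");cv2.imwrite("pics/w8.png",im[:,:,::-1])
hsv=cv2.cvtColor(im,cv2.COLOR_RGB2HSV)
rd=cv2.inRange(hsv,(0,150,100),(8,255,255))|cv2.inRange(hsv,(172,150,100),(179,255,255));rd[:80]=0;rd[230:]=0;rd[:,:230]=0;rd[:,335:]=0
gm=cv2.inRange(hsv,(28,60,40),(55,255,255))
for c in range(250,312,12):
    r=np.nonzero(rd[:,c])[0];g=np.nonzero(gm[100:,c])[0]+100;print(c,r.min() if len(r) else 0,r.max() if len(r) else 0,g.min())
cv2.imwrite("pics/w8c.png",cv2.resize(im[140:240,220:340,::-1],None,fx=5,fy=5,interpolation=2))
E
```

```text
250 191 197 200
262 191 197 200
274 191 197 200
286 191 197 200
298 191 197 200
310 191 197 200
```

View pics/w8c.png

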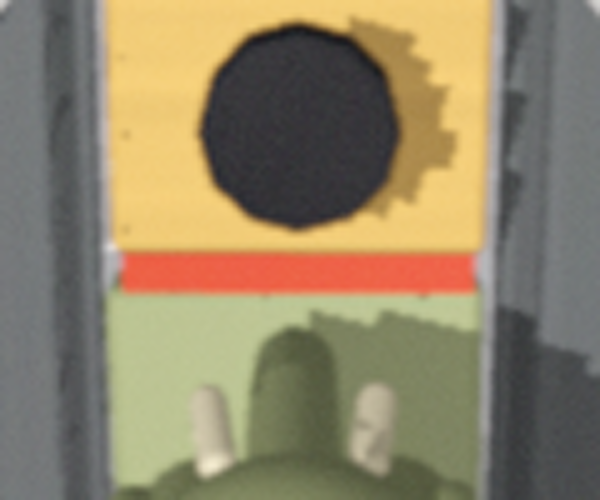

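The crop shows the plinth edge right against the red face, with no bed visible between them. One small confirming nudge:

```bash
python3 -m creep '[[[0,0,0],[0.1,0,0],1],[[0,0,0],[0.2,0,0],1],[[0,0,0],[0.2,0,0],1]]'
```

```text
t: 33.3
ee_pos: [0.5951, -0.2887, 0.0585]
eef_rot: [3.114, 0.416, -0.001]
wrist_force: [-6.6, -1.2, 5.9]
gripper_width: 0.0332
finger_force: 64.5
```

Force climbs while the position holds, so it is in contact. I ease off, release and retreat.

```bash
python3 -m creep '[[[0,0,0],[-0.3,0,-0.2],1],[[0,0,0],[-0.3,0,-0.2],1],[[0,0,0],[-0.3,0,-0.2],0.55],[[0,0,0],[-0.3,0,-0.2],0.5],[[0,0,0],[-0.3,0,-0.2],0.3],[[0,0,0],[-0.3,0,-0.2],0.1],[[0,0,0],[-0.3,0,-0.2],0],[[0,0,0],[-0.3,0,-0.2],0],[[0,0,0],[-0.3,0,-10],0],[[0,0,0],[-0.3,0,-30],0],[[0,0,0],[-0.3,0,-60],0],[[0,0,0],[-0.3,0,-100],0],[[0,0,0],[-20,0,-140],0],[[0,0,0],[-40,0,-140],0],[[0,0,0],[-40,0,-140],0],[[0,0,0],[-40,0,-140],0],[[0,0,0],[-40,0,-140],0]]'
python3 - <<'E'
from h import *
im,P=cloud("wrist");im2,_=cloud("scene")
c=np.zeros((420,800,3),np.uint8);c[:,:400]=im[:,80:480];c[:,400:]=cv2.resize(im2[150:360,210:410],(400,420));cv2.imwrite("pics/fin.png",c[:,:,::-1])
hsv=cv2.cvtColor(im,cv2.COLOR_RGB2HSV);gm=cv2.inRange(hsv,(28,60,40),(55,255,255))>0;q=P[gm];q=q[np.isfinite(q[:,0])]
a=np.radians(15.41);u=np.array([np.cos(a),np.sin(a)]);n=np.array([-u[1],u[0]]);w=q[(q[:,2]>.016)&(abs(q[:,:2]@n+.436)<.04)&(q[:,2]<.09)]
print(np.percentile(w[:,:2]@u,[1,99]),np.percentile(w[:,:2]@n,[1,99]),w[:,2].max())
E
```

```text
t: 35.0
ee_pos: [0.5571, -0.2988, 0.1978]
eef_rot: [-3.113, -0.416, 0.001]
wrist_force: [0.7, -0.7, 0.8]
gripper_width: 0.0858
finger_force: 0.0
[0.46705924 0.53074314] [-0.45253812 -0.41864779] 0.08122030103598427
```

View pics/fin.png

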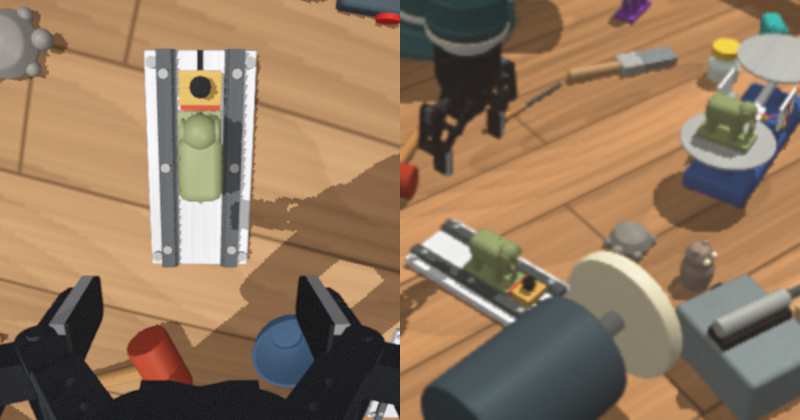

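The heavier elephant sits in the channel against the red face, with no gap at (200,109). The lighter one stands on the right pan, and the other things on the bench look undisturbed.

```bash
python3 -c "
from station import ctrl
print(ctrl.hand_in())"
```

```text
the job is handed in; nothing more can be done
None
```

The job is handed in at about 35 s on the robot's clock, and no verdict was returned: the heavier elephant, the one whose left pan dropped, lies flat in the jig channel against the red stop face, and the lighter one stands on the right pan.

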